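Push the slim filter tube home in the filter case

TASK

Fit the slim filter tube into the empty push-fit socket in the grey filter case: plain end first, pushed straight down past the stiff seal until it bottoms fully home, then let go. Its head ends low inside the case, so you will need to stand the tube up first, for instance on the seal, let go, and take it again from straight above for the push. Leave the stout tube in its cradle and all the other things on the bench where they are.

Things in the scene. Friction and masses are not known exactly. Their poses are not given: they have to be found in the camera images.
- slim_tube_mid (a point): centre (half length, on the axis) of the slim filter tube to be fitted: rigid, round, 117 mm long, 0.15 kg; x axis along the tube from head to plain end. Black knurled head 38 mm across, 22 mm long (x = -58.5 to -36.5 mm, its centre at -47.5 mm); then bright metal shaft 28 mm across to x = +58.5 mm, its last 12 mm tapering to 18 mm (a thin black line there is only a mark)
- slim_tube_tip (a point): centre of the slim tube's plain end face, 58.5 mm from the tube's centre along its x axis
- cradle_slim: dark cradle fixed to the bench, in which the slim tube starts, lying level with its axis 50 mm above the bench; origin centre of underside; x axis along the tube towards its plain end, 0.4 to 1.4 rad to the left of straight ahead of the robot. Foot 100x70x6 mm; two V saddles 8 mm thick, up to 49 mm high, at x = -15 and +32 mm carry the shaft; the head stands out at the -x end, free all round
- stout_tube_mid (a point): centre of the stout tube, which must stay in its cradle: same shape and length as the slim one, but shaft 38 mm and head 48 mm across (too thick for the socket); lies in a like cradle, axis 50 mm above the bench
- filter_case: open-topped grey steel case fixed to the bench, 136 mm (x) by 172 mm (y), walls 4 mm thick, 140 mm high; origin centre of underside, z up, any yaw. In it an aluminium block, top 82 mm above the bench, with two sockets with black collars: the empty one at y = +18 mm; at y = -52 mm one filled by a tube like the slim one, its black head 38 mm across, topping out 123 mm above the bench
- socket_mouth (a point): centre of the empty socket's mouth (top of its collar), 91 mm above the bench; axes as the case. Collar 46 mm across outside, 9 mm high, a funnel 40 mm wide narrowing to the bore, 31 mm wide. Sprung seal 45 mm below the mouth: the tube drops freely to it and stands there by itself, and goes on only when pushed. Case walls 64 mm from the socket's axis on +x, -x and +y
- socket_seat (a point): centre of the socket's bottom, 85 mm below the mouth, 6 mm above the bench: the plain end rests here when home, its head then 10 to 32 mm above the mouth, its top 17 mm below the case's rim. Let go on the seal, the plain end is 30 to 40 mm above this point. Passing the seal takes about 10 to 18 N downward, then 3 to 9 N on to the bottom; the tube stays wherever it is left
- lube_can: green spray can with red cap, 52 mm thick, 173 mm tall; origin at the centre of its underside; a bystander
- degreaser: white spray can with black cap, 55 mm thick, 198 mm tall; origin at the centre of its underside; a bystander
- die_0: plain metal crimp die segment, 37x36 mm, 56 mm tall; origin at the centre of its underside; a bystander
- white_pot: white plastic pot with lid, 73 mm wide, 69 mm tall; origin at the centre of its underside; a bystander
Mind the look-alikes: they are no part of the job. Leave any blue look-alike of the part that bears slim_tube_mid alone.

How it is judged:
By the outcome, as a careful person would: the job done as asked, in the order asked, and still so for the second after the job is handed in, with the robot touching nothing.
It also fails if it takes over 54 s, if anything falls off the work surface, if the arm or the gripper's body presses on something with over 40 N, if the wrist force passes 120 N, or if a joint passes its speed limit or range.

ROBOT

A 7-joint arm with a two-finger parallel gripper is mounted at the origin on a cart in front of the work surface, level with it; the furniture and walls round the work are solid. World frame = base frame: x ahead of the robot, y to its left, z up, the work surface at z = 0. Lengths are in mm, angles in rad, forces in N, time in s.
With the tool pointing down it reaches from about 425 to 925 mm from the base axis. Payload 6.8 kg.
Tool frame: the origin (TCP) lies at the very end of the fingers, on their centre line; the grasp point (between the pads) lies 19 mm behind it; z points along the fingers, y is the line along which they close (so a half turn about z gives the same grasp; the last joint's range is limited). The gripper opens to 88 mm and grips with 3 to 60 N. Pads are 20 mm wide; open, the fingers measure 115 mm over their backs; the gripper's body (75 mm by 178 mm) begins 61 mm behind the grasp point.
Start: joints at [-1.265, 0.477, 0.022, 1.555, -0.011, 1.109, -0.083], TCP at [271.41, 618.049, 222.664] pointing down, gripper open.
Joint ranges: [-2.96, 2.96], [-0.34, 2.1], [-1.41, 1.46], [0.24, 2.44], [-1.37, 4.51], [0.17, 1.92], [-2.96, 2.96]. Speed limits (rad/s): [2.39, 2.39, 3.14, 3.14, 3.14, 3.14, 3.14].

INTERFACE

Orientations are given as a unit quaternion [w, x, y, z].
In Python, from rig import env gives the robot as it stands. The module is installed in compiled form; this text tells all that it offers.
- The arm moves only by the tool arm_command, never from a script. Its argument "commands" is a list of rows, each a list of 5 numbers: the opening, from 0 (shut) to 1 (fully open), then the shift along the tool's x, y, z normalised to -1 to 1, where 1 is 0.15 m, then the turn about the tool's z normalised to -1 to 1, where 1 is 180 degrees. A call has 1 to 20 rows; each row is the pose to reach, as a shift and turn from the pose commanded when the call began, along the tool's axes at that moment, turning the shorter way round; what a row does not reach only later rows make up. A row lasts 1/10 s, in which the tool goes at most 50 mm and 8.59 degrees, less where a joint would pass 70% of its speed; a pose out of reach is approached as far as the arm can. A call with a number of a shift or a turn outside -1 to 1 is refused whole. A call with a gripper value outside its range is refused whole. The fingers move at their own pace and stop on an object; the grip force is fixed at half the most. Time passes only in rows, so rows that repeat a pose let the fingers close. It gives the time, the measured TCP pose, the force, the opening and the grip force at its end, in the units of the state.
- env.sense(): the state, without advancing time (a new reading comes with each control period).
- env.get_image(name): name is "scene" or "top"; returns a dict with "color" (420x560x3 uint8, red, green, blue), "intrinsics" (3x3 intrinsics, pixels), "xyz" and "rotation" of the camera in the world. Camera axes: x right, y down, z forward; pixel columns grow to the right and rows downward; lengths in mm; the calibration is good to about 2 mm. A picture is of the moment at which its call begins. There is no depth.
- env.job_done(): hands the job in; it is judged then, once.
The state is a dict: "time": time; "joints": joint angles; "dq": joint speeds; "joint_efforts": joint torques, N m; "tool_pos": TCP position; "orientation": TCP orientation; "force": force on the tool from outside, world axes, zero at the start; "moment": the same for the moment, N m; "finger_gap": opening from 0.0 (shut) to 1.0 (fully open); "finger_force": force on a finger pad.
Only numpy, scipy, OpenCV 4.12 (cv2) and the standard library are available. Lean on these libraries where they do the work, as an engineer would, in place of code of your own. Each camera call takes 0.05 s, during which the arm holds its last target. There are 200 camera calls.

## Working session

There is one attempt and no reset: what is moved stays moved. The work goes in short steps, Python scripts to look and compute and a tool call to move; the robot and the scene stay as the last step left them, time stands still between calls to the robot, and variables do not carry over. Pictures are saved under pics/ and viewed, at most 10 in all, crops included, and the job is handed in when it is done.

Besides the shell and the picture viewer there is one more tool, called by a JSON object that holds its "fn" and its "kwargs". arm_command: Moves the arm, as the interface text tells. Its arguments: {"type":"object","properties":{"commands":{"type":"array","items":{"type":"array","items":{"type":"number"}}}},"required":["commands"]}

```bash
mkdir -p pics
cat > h.py <<'E'
import numpy as np, cv2
from rig import env
def get(n,save=None):
    d=env.get_image(n)
    if save: cv2.imwrite(f'pics/{save}.png',d['color'][:,:,::-1])
    return d
def ray(d,u,v):
    r=np.array(d['rotation'])@np.linalg.inv(d['intrinsics'])@np.array([u,v,1.]); return np.array(d['xyz']),r
def onz(d,u,v,z):
    o,r=ray(d,u,v); return o+r*(z-o[2])/r[2]
def proj(d,p):
    c=np.array(d['rotation']).T@(np.array(p,float)-d['xyz']); q=np.array(d['intrinsics'])@c; return q[:2]/q[2]
def tri(d1,p1,d2,p2):
    o1,r1=ray(d1,*p1);o2,r2=ray(d2,*p2)
    s=np.linalg.lstsq(np.c_[r1,-r2],o2-o1,rcond=None)[0]
    a=o1+s[0]*r1;b=o2+s[1]*r2; return (a+b)/2,np.linalg.norm(a-b)
E
python3 - <<'E'
from h import *
np.set_printoptions(precision=3,suppress=True)
for n in('scene','top'):
    d=get(n,n+'0'); print(n,d['xyz'],np.array(d['rotation']).tolist(),np.array(d['intrinsics']).tolist())
s=env.sense();print(s['time'],s['tool_pos'],s['orientation'],s['force'],s['finger_gap'])
E
```

```text
scene [ 16.886 432.341 599.331] [0.1950891485717554, -0.3709904383110855, 0.8120152927794985, -0.4061249599366206] [[389.876500045737, 0.0, 273.36994652466285], [0.0, 389.876500045737, 207.22862777710571], [0.0, 0.0, 1.0]]
top [ 354.543   22.054 1030.559] [-0.06408578852121376, 0.7100765832894871, -0.6971268828914103, 0.07548752694086908] [[387.1684382056078, 0.0, 285.08245067939686], [0.0, 387.1684382056078, 209.81448596645365], [0.0, 0.0, 1.0]]
0.1 [271.235 617.543 221.834] [-0.     0.205  0.979 -0.001] [-0.445 -0.592  0.374] 1.0039339912793965
```

View pics/scene0.png

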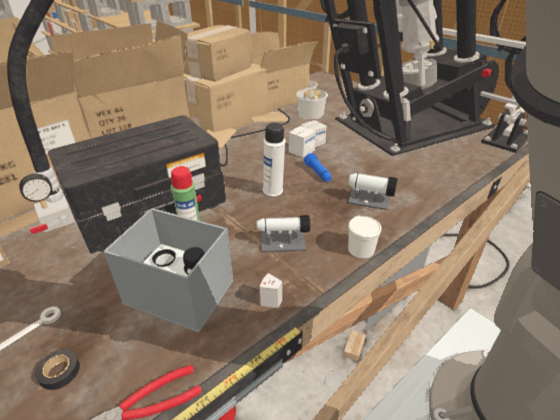

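View pics/top0.png

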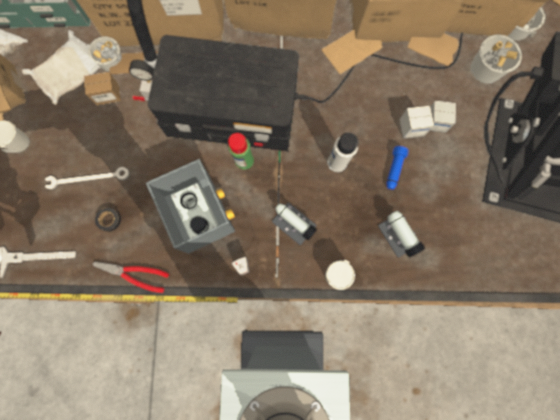

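Two metal tubes with black heads are in cradles, at scene (285,226)/top (295,220) and scene (373,184)/top (403,230). A blue look-alike is at scene (318,167). The case is at scene (170,265), and its empty socket collar is near scene (163,258)/top (190,200). I'll enlarge both tubes to tell slim from stout.

```bash
python3 - <<'E'
s=open('h.py').read()
s=s.replace("    if save:","    from scipy.spatial.transform import Rotation as R\n    q=np.ravel(d['rotation'])\n    if q.size==4: d['rotation']=R.from_quat(q[[1,2,3,0]]).as_matrix()\n    if save:",1)
open('h.py','w').write(s)
E
python3 - <<'E'
from h import *
np.set_printoptions(precision=1,suppress=True)
d=get('scene');t=get('top')
for n,p,q in(('A',(285,226),(295,220)),('B',(373,184),(403,230)),('collar',(163,258),(190,200)),('pot',(363,225),(340,268))):
    print(n,tri(d,p,t,q), onz(t,*q,50), onz(d,*p,50))
print(proj(t,[271,618,222]),proj(t,[0,0,0]),proj(d,[271,618,222]))
a=cv2.resize(t['color'][110:290,140:440],(780,468),interpolation=3)
cv2.imwrite('pics/cropt.png',a[:,:,::-1])
b=cv2.resize(d['color'][150:330,100:410],(800,465),interpolation=3)
cv2.imwrite('pics/crops.png',b[:,:,::-1])
E
```

```text
A (array([524. , -19.9,  45.3]), np.float64(4.682700292085933)) [524.9 -18.1  50. ] [517.8 -17.5  50. ]
B (array([ 501. , -299.9,   47.4]), np.float64(9.399040087494054)) [ 504.3 -296.2   50. ] [ 495.1 -299.5   50. ]
collar (array([565.5, 247.4,  85.6]), np.float64(4.300206188338306)) [572. 254.  50.] [605.5 236.2  50. ]
pot (array([ 400.4, -133.5,   62.3]), np.float64(9.148438524718395)) [ 404.8 -132.7   50. ] [ 405.6 -149.5   50. ]
[-23.3 325.2] [284.2 436.2] [-136.4  567.5]
```

View pics/cropt.png

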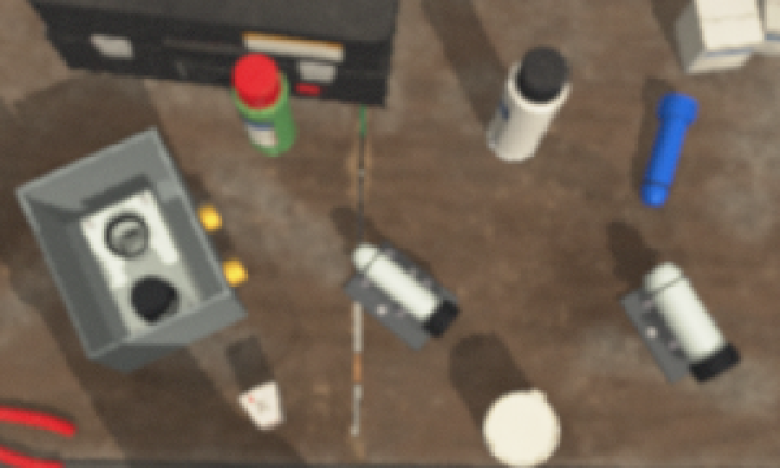

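View pics/crops.png

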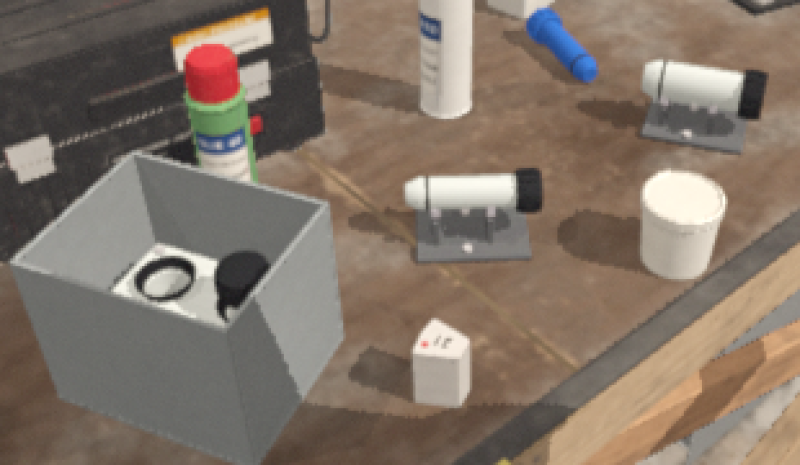

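A (top 295,220) is the slim tube: its shaft is clearly thinner than B's and its head is visibly wider than the shaft. B (top 403,230) is the stout tube and the blue one is the decoy. The empty collar is at top (189,201) and the filled socket's head is at (199,225).

Run:
```python
from h import *
np.set_printoptions(precision=1,suppress=True)
t=get('top');d=get('scene')
f=lambda u,v:(140+u/2.6,110+v/2.6)
g=lambda u,v:(100+u/2.58,150+v/2.58)
tip=onz(t,*f(360,253),50);he=onz(t,*f(444,321),50)
v=tip-he;print('tip',tip,'headend',he,np.linalg.norm(v),np.arctan2(v[1],v[0]))
print('tri tip',tri(t,f(360,253),d,g(408,193)),'headend',tri(t,f(444,321),d,g(538,190)))
c=onz(t,*f(127,236),91);n=onz(t,*f(153,300),123);w=c-n
print('collar',c,'nb',n,np.linalg.norm(w[:2]),'yaw y-axis',np.arctan2(w[1],w[0]))
print('tri collar',tri(t,f(127,236),d,g(165,280)),'nb',tri(t,f(153,300),d,g(243,275)))
R=np.array([onz(t,*f(*p),140)[:2] for p in((18,190),(153,130),(243,308),(92,358))]);print(R,R.mean(0),np.linalg.norm(np.roll(R,-1,0)-R,axis=1))
for a,b in((0,3),(1,2)): e=R[a]-R[b];print(np.arctan2(e[1],e[0]))
s=env.sense();q=s['orientation'];print(s['tool_pos'],q,s['joints'])
from scipy.spatial.transform import Rotation as Ro
print(Ro.from_quat(np.array(q)[[1,2,3,0]]).as_matrix())
```

```text
tip [557.4  25.   50. ] headend [490.8 -58.8  50. ] 107.07788305368668 0.9001350696897128
tri tip (array([557.7,  25.8,  52.3]), np.float64(2.078311206192646)) headend (array([489.2, -59.9,  51.6]), np.float64(3.66171213717735))
collar [560.9 247.   91. ] nb [494.9 212.  123. ] 74.78787216842788 yaw y-axis 0.48797003434774383
tri collar (array([562.1, 248.4,  87.6]), np.float64(1.3786957158576514)) nb (array([497.2, 215. , 117.7]), np.float64(4.7909769372676685))
[[590.9 336.7]
 [650.7 218. ]
 [486.6 128.1]
 [439.6 258.8]] [542.  235.4] [133.  187.1 138.9 170.2]
0.47547125639902277
0.5010978549603227
[271.3 617.9 222.4] [-0.   0.2  1.  -0. ] [-1.3  0.5  0.   1.6 -0.   1.1 -0.1]
[[-0.9  0.4 -0. ]
 [ 0.4  0.9 -0. ]
 [-0.  -0.  -1. ]]
```

Tube axis is 0.90 rad with its head centre near (494,-54,50). The socket is near (561.5,247.5) and the case y axis is at about 0.48 rad. Setting out.

{"fn": "arm_command", "kwargs": {"commands": [[1, -1, -1, -0.2, 0], [1, -1, -1, -0.2, 0], [1, -1, -1, -0.2, 0], [1, -1, -1, -0.2, 0], [1, -1, -1, -0.2, 0]]}}

```text
time: 0.8
tool_pos: [351.6, 415.1, 253.7]
orientation: [0.001, 0.209, 0.978, -0.0]
force: [-0.1, 1.3, -0.1]
finger_gap: 1.0
finger_force: 0.0
```

{"fn": "arm_command", "kwargs": {"commands": [[1, -1, -1, 0, 0], [1, -1, -1, 0, 0], [1, -1, -1, 0, 0], [1, -1, -1, 0, 0], [1, -1, -1, 0, 0]]}}

```text
time: 1.3
tool_pos: [427.3, 217.6, 252.9]
orientation: [0.0, 0.209, 0.978, -0.0]
force: [0.4, -0.4, -0.3]
finger_gap: 0.999
finger_force: 0.0
```

{"fn": "arm_command", "kwargs": {"commands": [[1, -1, -1, 0, 0], [1, -1, -1, 0, 0], [1, -1, -1, 0, 0], [1, -1, -1, 0, 0], [1, -1, -1, 0, 0]]}}

```text
time: 1.8
tool_pos: [504.0, 20.4, 253.0]
orientation: [0.001, 0.209, 0.978, -0.001]
force: [-0.4, -0.3, 0.5]
finger_gap: 0.997
finger_force: 0.0
```

{"fn": "arm_command", "kwargs": {"commands": [[1, 0, -0.5, 0, 0.582], [1, 0, -0.5, 0, 0.582], [1, 0, -0.5, 0, 0.582], [1, 0, -0.5, 0, 0.582], [1, 0, -0.5, 0, 0.582], [1, 0, -0.5, 0, 0.582], [1, 0, -0.5, 0, 0.582], [1, 0, -0.5, 0, 0.582], [1, 0, -0.5, 0, 0.582], [1, 0, -0.5, 0, 0.582], [1, 0, -0.5, 0, 0.582], [1, 0, -0.5, 0, 0.582], [1, 0, -0.5, 0, 0.582], [1, 0, -0.5, 0, 0.582]]}}

```text
time: 3.2
tool_pos: [472.5, -42.5, 252.6]
orientation: [-0.0, 0.9, 0.437, 0.0]
force: [-0.0, -0.2, 0.8]
finger_gap: 0.999
finger_force: 0.0
```

{"fn": "arm_command", "kwargs": {"commands": [[1, 0.03, 0.163, 0.3, 0], [1, 0.03, 0.163, 0.6, 0], [1, 0.03, 0.163, 0.9, 0], [1, 0.03, 0.163, 0.9, 0]]}}

```text
time: 3.6
tool_pos: [490.2, -54.7, 113.0]
orientation: [-0.002, 0.9, 0.436, -0.005]
force: [-0.7, -0.3, 0.3]
finger_gap: 1.004
finger_force: 0.0
```

Run:
```python
from h import *
t=get('top');d=get('scene');print(env.sense()['tool_pos'])
a=cv2.resize(t['color'][180:270,230:350],(533,400),interpolation=3)
b=cv2.resize(d['color'][170:290,200:350],(500,400),interpolation=3)
im=np.hstack([a,b]);cv2.imwrite('pics/c2.png',cv2.resize(im,(800,310))[:,:,::-1])
```

```text
[494.21791879 -55.24385401 118.01792245]
```

View pics/c2.png

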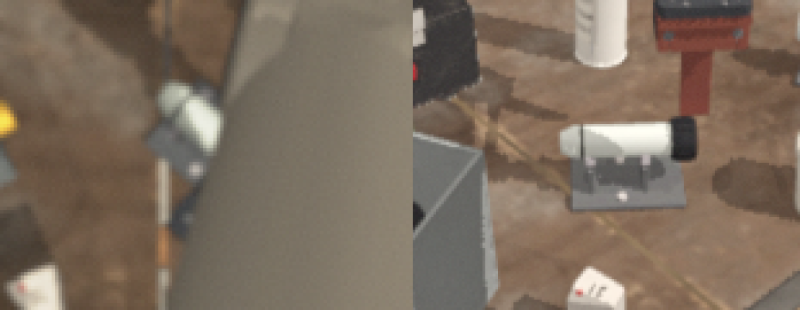

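Run:
```python
from h import *
d=get('scene');p=env.sense()['tool_pos'];print(p)
y=np.array([.785,-.62,0]);x=np.array([.62,.785,0])
for k in(-44,-57,44):print(k,proj(d,np.array(p)+k*y), proj(d,np.array(p)+k*y+10*x),proj(d,np.array(p)+k*y-10*x))
print(proj(d,[494.5,-54.2,50]),proj(d,np.array([494.5,-54.2,50])-11*x),proj(d,np.array([494.5,-54.2,50])+11*x))
```

```text
[495.37012729 -55.29838716 119.23286857]
-44 [307.53450326 210.77387259] [302.65044512 210.94447342] [312.41600426 210.60336108]
-57 [308.22987242 214.64662361] [303.28101161 214.82052232] [313.1761077  214.47281717]
44 [303.26830043 187.01391552] [298.78191334 187.16487457] [307.75253024 186.86302906]
[304.20296775 224.05713475] [309.1090969  223.88229931] [299.29425605 224.23206222]
```

The close look confirms the fingers line up with the head: head at scene (304,224), near fingertip at (309,213), both as projected. Now the descent and the grip.

{"fn": "arm_command", "kwargs": {"commands": [[1, 0, 0, 0.2, 0], [1, 0, 0, 0.4, 0], [1, 0, 0, 0.58, 0], [1, 0, 0, 0.58, 0], [1, 0, 0, 0.58, 0], [0, 0, 0, 0.58, 0], [0, 0, 0, 0.58, 0], [0, 0, 0, 0.58, 0], [0, 0, 0, 0.58, 0], [0, 0, 0, 0.58, 0], [0, 0, 0, 0.58, 0], [0, 0, 0, 0.58, 0], [0, 0, 0, 0.58, 0]]}}

```text
time: 5.05
tool_pos: [494.5, -55.5, 30.7]
orientation: [0.0, 0.901, 0.435, 0.0]
force: [1.1, -0.1, 1.4]
finger_gap: 0.424
finger_force: 30.0
```

{"fn": "arm_command", "kwargs": {"commands": [[0, 0, 0, -0.15, 0], [0, 0, 0, -0.4, 0], [0, 0, 0, -0.7, 0], [0, 0, 0, -1, 0], [0, 0, 0, -1, 0], [0, 0, 0, -1, 0]]}}

```text
time: 5.65
tool_pos: [494.4, -54.9, 181.0]
orientation: [-0.0, 0.9, 0.435, 0.001]
force: [0.3, -0.2, -2.6]
finger_gap: 0.423
finger_force: 30.0
```

Run:
```python
from h import *
d=get('scene');s=env.sense();print(s['tool_pos'],s['force'],s['moment'],s['finger_gap'])
cv2.imwrite('pics/c3.png',cv2.resize(d['color'][60:290,150:450],(780,598),interpolation=3)[:,:,::-1])
```

```text
[493.48268615 -54.87770748 179.89004494] [-0.05114388  0.80179959 -1.39701795] [-0.08164509  0.12507845 -0.01992477] 0.42136908276407864
```

View pics/c3.png

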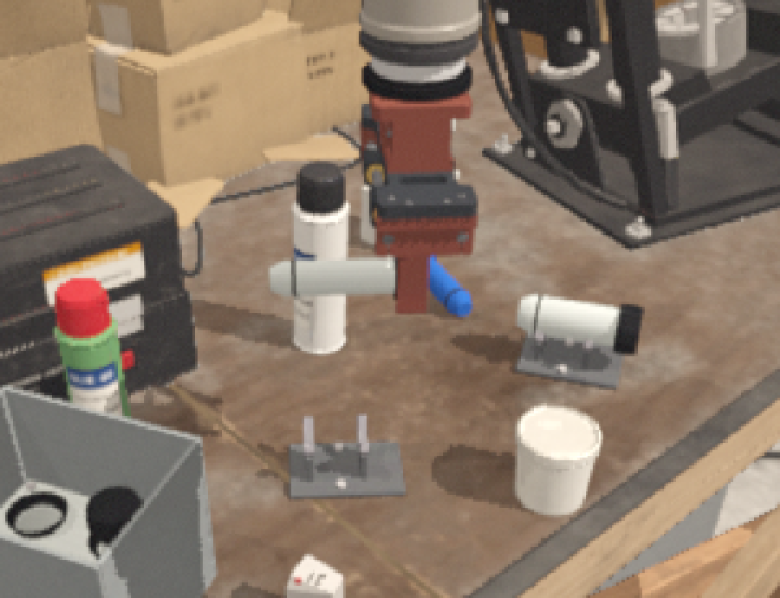

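The picture shows the tube held level in the grip, with its shaft leaving the finger at crop (390,278) and the tip at (272,278), so it doesn't swing under gravity. The tool can only yaw. I'll put the tube back and regrip 8 mm nearer the shaft so the head's rear sticks out. Then I can lever it upright by lowering that rear edge on the case's -y rim.

{"fn": "arm_command", "kwargs": {"commands": [[0, 0, 0, 0.3, 0], [0, 0, 0, 0.6, 0], [0, 0, 0, 0.8, 0], [0, 0, 0, 0.93, 0], [0, 0, 0, 1, 0], [0, 0, 0, 1, 0], [0, 0, 0, 1, 0], [0.6, 0, 0, 1, 0], [0.6, 0, 0, 1, 0], [0.6, 0, 0, 1, 0], [0.6, 0.053, 0, 1, 0], [0.6, 0.053, 0, 1, 0], [0, 0.053, 0, 1, 0], [0, 0.053, 0, 1, 0], [0, 0.053, 0, 1, 0], [0, 0.053, 0, 1, 0], [0, 0.053, 0, 1, 0]]}}

```text
time: 7.4
tool_pos: [499.4, -49.3, 30.7]
orientation: [0.0, 0.901, 0.435, 0.0]
force: [1.0, -1.5, 0.8]
finger_gap: 0.425
finger_force: 30.0
```

Run:
```python
from h import *
t=get('top');d=get('scene')
a=cv2.resize(t['color'][155:255,140:240],(500,500),interpolation=cv2.INTER_CUBIC)
b=cv2.resize(d['color'][205:265,105:235][:, :],(300*13//13,138),interpolation=cv2.INTER_CUBIC)
cv2.imwrite('pics/c4.png',a[:,:,::-1])
```

```text
(no output)
```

View pics/c4.png

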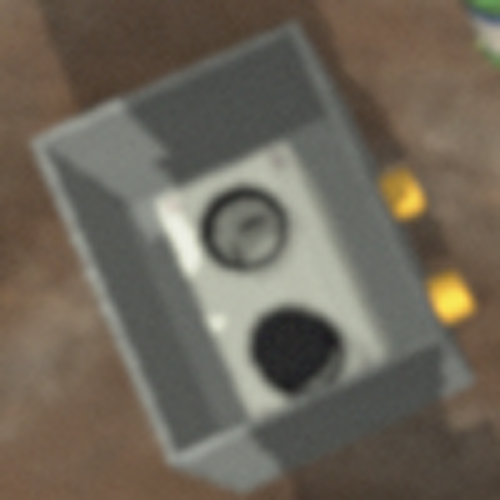

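Run:
```python
from h import *
np.set_printoptions(precision=2,suppress=True)
t=get('top');f=lambda u,v:(140+(u+.5)/5-.5,155+(v+.5)/5-.5)
R=np.array([onz(t,*f(*p),140)[:2] for p in((33,147),(296,22),(443,338),(172,460))])
print(R,R.mean(0),np.linalg.norm(np.roll(R,-1,0)-R,axis=1))
for a,b in((0,3),(1,2)): e=R[a]-R[b];print(np.arctan2(e[1],e[0]))
for a,b in((0,1),(3,2)): e=R[a]-R[b];print(np.arctan2(e[1],e[0])-np.pi/2)
c=onz(t,*f(245,228),91);n=onz(t,*f(292,350),121);print(c,n,np.linalg.norm((c-n)[:2]),np.arctan2(*(c-n)[[1,0]]))
```

```text
[[588.64 338.22]
 [653.24 218.22]
 [501.05 140.88]
 [442.02 262.13]] [546.24 239.86] [136.29 170.71 134.85 165.19]
0.47870969204525865
0.47014510273076104
0.4937825598636194
0.4530555676509511
[562.36 247.73  91.  ] [497.02 214.49 121.  ] 73.30801206094193 0.470554045194585
```

{"fn": "arm_command", "kwargs": {"commands": [[0, 0, 0, -0.15, 0], [0, 0, 0, -0.4, 0], [0, 0, 0, -0.7, 0], [0, 0, 0, -1, 0], [0, 0, 0, -1, 0], [0, 0, 0, -1, 0]]}}

```text
time: 8.15
tool_pos: [499.2, -48.5, 181.0]
orientation: [-0.0, 0.9, 0.435, 0.001]
force: [0.2, 0.5, -2.4]
finger_gap: 0.423
finger_force: 30.0
```

{"fn": "arm_command", "kwargs": {"commands": [[0, 0, 0, -0.35, 0], [0, 0.2, -0.2, -0.35, -0.06], [0, 0.4, -0.4, -0.35, -0.11], [0, 0.55, -0.61, -0.35, -0.16], [0, 0.55, -0.61, -0.35, -0.21], [0, 0.55, -0.61, -0.35, -0.26], [0, 0.55, -0.61, -0.35, -0.31], [0, 0.55, -0.61, -0.35, -0.36], [0, 0.55, -0.61, -0.35, -0.41], [0, 0.55, -0.61, -0.35, -0.46], [0, 0.55, -0.61, -0.35, -0.51], [0, 0.55, -0.61, -0.35, -0.56], [0, 0.55, -0.61, -0.35, -0.61], [0, 0.55, -0.61, -0.35, -0.66], [0, 0.55, -0.61, -0.35, -0.71], [0, 0.55, -0.61, -0.35, -0.76], [0, 0.55, -0.61, -0.35, -0.81], [0, 0.55, -0.61, -0.35, -0.866], [0, 0.55, -0.61, -0.35, -0.866], [0, 0.55, -0.61, -0.35, -0.866]]}}

```text
time: 10.15
tool_pos: [477.5, 72.3, 231.0]
orientation: [-0.002, -0.238, 0.971, -0.0]
force: [0.6, 0.1, -1.4]
finger_gap: 0.419
finger_force: 30.0
```

```bash
cat > go.py <<'E'
from h import *; import sys
from scipy.spatial.transform import Rotation as Ro
s=env.sense();p=np.array(s['tool_pos']);M=Ro.from_quat(np.array(s['orientation'])[[1,2,3,0]]).as_matrix()
print('time',s['time'],p.round(1),'xang',np.arctan2(M[1,0],M[0,0]).round(3),'j',np.round(s['joints'],2),s['finger_gap'],np.round(s['force'],1))
if len(sys.argv)>3: print('shift/150',(M.T@(np.array(sys.argv[1:4],float)-p)/150).round(3))
E
python3 go.py 458 194.6 170
```

```text
time 10.15 [477.5  72.3 231. ] xang -2.661 j [-0.52  0.15  0.27  2.   -0.05  1.    1.82] 0.4193235810809037 [ 0.6  0.1 -1.4]
shift/150 [-0.264  0.783  0.407]
```

{"fn": "arm_command", "kwargs": {"commands": [[0, -0.09, 0.26, 0.1, 0], [0, -0.18, 0.52, 0.2, 0], [0, -0.264, 0.783, 0.3, 0], [0, -0.264, 0.783, 0.407, 0], [0, -0.264, 0.783, 0.407, 0]]}}

```text
time: 10.65
tool_pos: [457.3, 195.1, 168.9]
orientation: [-0.003, -0.237, 0.972, -0.001]
force: [-0.1, -1.6, -1.1]
finger_gap: 0.427
finger_force: 30.0
```

```bash
python3 go.py 458 194.6 145
python3 - <<'E'
from h import *
d=get('scene')
cv2.imwrite('pics/c5.png',cv2.resize(d['color'][150:300,90:290],(800,600),interpolation=cv2.INTER_CUBIC)[:,:,::-1])
p=np.array(env.sense()['tool_pos']);x=np.array([-.89,-.456,0]);y=np.array([-.456,.89,0])
g=p+[0,0,19]
f=lambda q:((proj(d,q)-[90,150])*4).round()
print('headrear c',f(g-19*x),'bottom',f(g-19*x-[0,0,19]),'front',f(g+3*x),'rim mid',f([470.5,201,140]),'tip',f(g+98*x))
E
```

```text
time 10.65 [457.3 195.1 168.9] xang -2.663 j [-0.68  0.25  0.18  2.03 -0.06  0.87  1.58] 0.42727892826312946 [-0.1 -1.6 -1.1]
shift/150 [-0.004 -0.005  0.16 ]
headrear c [452. 315.] bottom [458. 350.] front [499. 327.] rim mid [476. 407.] tip [712. 385.]
```

View pics/c5.png

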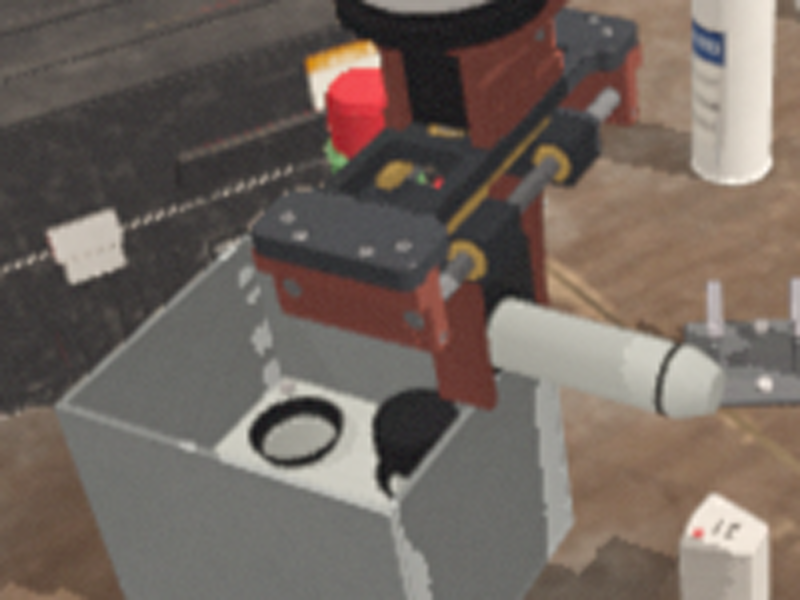

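The tube is held level with its tip at (715,390), as projected, and the head's rear is just over the -y rim. Now I'll lever it down while easing outward.

{"fn": "arm_command", "kwargs": {"commands": [[0, 0, 0, 0.15, 0], [0, 0, 0, 0.2, 0], [0, 0.007, 0, 0.21, 0], [0, 0.013, 0, 0.221, 0], [0, 0.02, 0, 0.229, 0], [0, 0.027, 0, 0.237, 0], [0, 0.035, 0, 0.249, 0], [0, 0.043, 0, 0.26, 0], [0, 0.052, 0, 0.279, 0], [0, 0.06, 0, 0.298, 0], [0, 0.06, 0, 0.298, 0]]}}

```text
time: 11.8
tool_pos: [452.5, 191.0, 128.7]
orientation: [0.001, -0.237, 0.972, 0.0]
force: [-2.3, -0.8, 6.3]
finger_gap: 0.426
finger_force: 30.0
```

```bash
python3 go.py
python3 - <<'E'
from h import *
d=get('scene')
cv2.imwrite('pics/c6.png',cv2.resize(d['color'][150:300,90:290],(800,600),interpolation=cv2.INTER_CUBIC)[:,:,::-1])
E
```

```text
time 11.8 [452.5 191.  128.7] xang -2.664 j [-0.67  0.3   0.17  2.09 -0.07  0.76  1.59] 0.4263635230293585 [-2.3 -0.8  6.3]
```

View pics/c6.png

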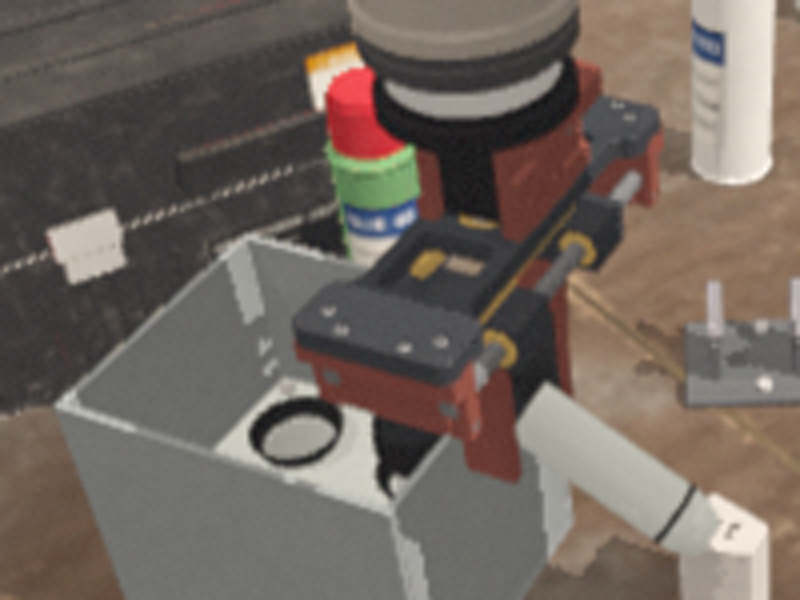

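Run:
```python
from h import *
d=get('scene')
print('die',onz(d,90+740/4,150+515/4,56))
p=np.array(env.sense()['tool_pos']);x=np.array([-.89,-.456,0]);g=p+[0,0,19]-3.5*x
for th in range(25,70,5):
    c,s=np.cos(np.radians(th)),np.sin(np.radians(th)); a=x*c-np.array([0,0,s])
    print(th,((proj(d,g+a*101.5)-[90,150])*4).round(),((proj(d,g+a*6.5)-[90,150])*4).round(),(g+a*101.5).round())
```

```text
die [408.10859662 105.91579637  56.        ]
25 [711. 532.] [522. 411.] [374. 151. 105.]
30 [703. 542.] [522. 411.] [377. 153.  97.]
35 [693. 550.] [521. 412.] [382. 155.  90.]
40 [682. 558.] [521. 412.] [386. 157.  83.]
45 [670. 564.] [520. 413.] [392. 160.  76.]
50 [657. 569.] [519. 413.] [398. 163.  70.]
55 [643. 573.] [518. 414.] [404. 166.  65.]
60 [629. 575.] [518. 414.] [411. 169.  60.]
65 [614. 577.] [517. 414.] [417. 173.  56.]
```

The tilt is about 28–30° and it levers well. Continuing straight down.

{"fn": "arm_command", "kwargs": {"commands": [[0, -0.01, 0, 0.01, 0], [0, -0.01, 0, 0.02, 0], [0, -0.01, 0, 0.03, 0], [0, -0.01, 0, 0.04, 0], [0, -0.01, 0, 0.05, 0], [0, -0.01, 0, 0.06, 0], [0, -0.01, 0, 0.07, 0], [0, -0.01, 0, 0.08, 0], [0, -0.01, 0, 0.09, 0], [0, -0.01, 0, 0.09, 0]]}}

```text
time: 12.9
tool_pos: [452.7, 191.7, 115.0]
orientation: [-0.0, -0.237, 0.972, 0.0]
force: [-5.3, -2.1, 8.4]
finger_gap: 0.424
finger_force: 30.0
```

```bash
cat > tilt.py <<'E'
from h import *
d=get('scene');p=np.array(env.sense()['tool_pos']);x=np.array([-.89,-.456,0]);g=p+[0,0,19]-3.5*x
im=d['color'].astype(int);hsv=cv2.cvtColor(d['color'],cv2.COLOR_RGB2HSV)
best=[]
for th in range(0,100,4):
    c,s=np.cos(np.radians(th)),np.sin(np.radians(th)); a=x*c-np.array([0,0,s])
    q=[proj(d,g+a*k) for k in np.linspace(15,95,30)]
    v=np.mean([hsv[int(round(b)),int(round(e)),2]-hsv[int(round(b)),int(round(e)),1] for e,b in q if 0<=b<420]); best.append((th,int(v)))
print(p.round(1),best)
E
python3 go.py; python3 tilt.py
```

```text
time 12.9 [452.7 191.7 115. ] xang -2.663 j [-0.67  0.32  0.17  2.09 -0.08  0.73  1.6 ] 0.42425374638115154 [-5.3 -2.1  8.4]
[452.6 191.6 115. ] [(0, 72), (4, 82), (8, 89), (12, 97), (16, 106), (20, 107), (24, 111), (28, 112), (32, 121), (36, 129), (40, 137), (44, 144), (48, 150), (52, 148), (56, 147), (60, 146), (64, 146), (68, 135), (72, 116), (76, 120), (80, 116), (84, 100), (88, 94), (92, 95), (96, 149)]tilt.py:8: RuntimeWarning: overflow encountered in scalar subtract
  v=np.mean([hsv[int(round(b)),int(round(e)),2]-hsv[int(round(b)),int(round(e)),1] for e,b in q if 0<=b<420]); best.append((th,int(v)))
```

{"fn": "arm_command", "kwargs": {"commands": [[0, 0, 0, 0.01, 0], [0, 0, 0, 0.02, 0], [0, 0, 0, 0.03, 0], [0, 0, 0, 0.04, 0], [0, 0, 0, 0.05, 0], [0, 0, 0, 0.05, 0]]}}

```text
time: 13.55
tool_pos: [452.5, 191.0, 106.0]
orientation: [-0.001, -0.237, 0.972, -0.0]
force: [-4.1, -2.1, -0.2]
finger_gap: 0.421
finger_force: 30.0
```

```bash
cat > tilt.py <<'E'
from h import *
d=get('scene');p=np.array(env.sense()['tool_pos']);x=np.array([-.89,-.456,0]);g=p+[0,0,19]-3.5*x
hsv=cv2.cvtColor(d['color'],cv2.COLOR_RGB2HSV).astype(int);V=hsv[:,:,2];S=hsv[:,:,1]
print(p.round(1),V[210:300,200:290].max())
L=lambda a,k:proj(d,g+a*k)
for th in range(20,100,5):
    c,s=np.cos(np.radians(th)),np.sin(np.radians(th)); a=x*c-np.array([0,0,s])
    row=[]
    for k in range(15,115,8):
        u,v=L(a,k).round().astype(int); row.append('%3d/%3d'%(V[v,u],S[v,u]) if v<420 else '-')
    print(th,L(a,101).round(),*row)
E
python3 go.py; python3 tilt.py
```

```text
time 13.55 [452.5 191.  106. ] xang -2.663 j [-0.66  0.34  0.16  2.1  -0.08  0.71  1.6 ] 0.42067679929412805 [-4.1 -2.1 -0.2]
[452.5 191.  106. ] 247
20 [270. 289.] 139/ 17 166/ 14 172/ 18 170/ 21 131/ 90 136/ 92 139/ 83 137/ 76 132/ 91 198/ 30 180/ 30 177/ 30 180/ 33
25 [268. 292.] 139/ 17 166/ 14 170/ 17 174/ 18 141/ 67 136/ 94 139/ 86 139/ 75 135/ 81 159/ 30 158/ 32 178/ 29 178/ 32
30 [266. 294.] 139/ 17 166/ 17 166/ 15 174/ 16 174/ 18 159/ 40 137/ 80 139/ 75 133/ 82 111/ 57 159/ 32 166/ 31 179/ 33
35 [263. 296.] 153/ 15 167/ 15 166/ 15 171/ 18 174/ 18 173/ 16 148/ 55 134/ 74  96/ 80  93/ 74 158/ 34 162/ 31 174/ 29
40 [261. 298.] 153/ 15 167/ 15 167/ 17 168/ 14 171/ 15 173/ 16 174/ 16 171/ 16 101/ 68  94/ 73  96/ 72 160/ 32 162/ 33
45 [258. 300.] 153/ 15 167/ 15 167/ 17 166/ 17 168/ 15 168/ 15 172/ 16 172/ 15 132/ 17 119/ 45  92/ 80 103/ 69 158/ 31
50 [255. 301.] 134/ 17 167/ 17 169/ 18 167/ 15 168/ 15 168/ 18 169/ 18 168/ 18 170/ 17 155/ 16 134/ 32  91/ 76  95/ 83
55 [251. 302.] 166/ 17 167/ 17 166/ 17 168/ 17 170/ 18 169/ 17 169/ 15 171/ 18 170/ 17  75/ 24 168/ 15 115/ 47  99/ 7
[... 253 characters left out ...]
] 130/ 16 166/ 17 167/ 15 166/ 17 166/ 15 166/ 14 165/ 15 166/ 17 163/ 17 136/ 21 102/ 40 105/ 56  97/ 74
75 [236. 302.] 100/ 15 166/ 17 164/ 16 165/ 17 165/ 14 162/ 17 150/ 42 150/ 54 134/ 55 103/ 59 103/ 67 106/ 67  95/ 72
80 [232. 301.] 100/ 15 166/ 17 165/ 15 155/ 16 128/ 12 162/  8 166/  8 151/ 64 103/ 64 105/ 61 105/ 56 102/ 68 103/ 72
85 [228. 300.]  82/ 68 161/ 17 162/ 16 154/ 17 107/  7 108/ 12 118/  9 111/  9 103/ 64  95/ 64 107/ 55 105/ 58 108/ 59
90 [224. 299.]  62/111 113/ 68 104/105  98/ 91 105/ 39 109/  9 108/  7 104/  7 106/  5 111/ 14  99/ 62 104/ 56 104/ 56
95 [220. 297.]  97/121 100/128  98/133 101/126 103/134 106/  7 110/ 12 108/  9 106/ 10 107/ 10 110/ 12 113/ 14  99/ 54
```

The tube is now about 60° tip-down and the rim has let go. Raising it clear and carrying it over the socket.

{"fn": "arm_command", "kwargs": {"commands": [[0, 0.05, 0, 0, 0], [0, 0.08, 0, -0.1, 0], [0, 0.08, 0, -0.3, 0], [0, 0.08, 0, -0.5, 0], [0, 0.08, 0, -0.7, 0], [0, 0.08, 0, -0.88, 0], [0, 0.08, 0, -0.88, 0], [0, -0.1, 0, -0.88, 0], [0, -0.3, 0, -0.88, 0], [0, -0.5, 0, -0.88, 0], [0, -0.7, 0, -0.88, 0], [0, -0.9, 0, -0.88, 0], [0, -1, 0, -0.88, 0], [0, -1, 0, -0.88, 0]]}}

```text
time: 15.0
tool_pos: [587.6, 261.5, 236.5]
orientation: [-0.0, -0.237, 0.971, -0.0]
force: [0.4, 0.2, -0.9]
finger_gap: 0.424
finger_force: 30.0
```

```bash
python3 go.py 604.3 269.5 200
```

```text
time 15.0 [587.6 261.5 236.5] xang -2.663 j [-0.66  0.42  0.2   1.63 -0.09  1.1   1.61] 0.42402606100213025 [ 0.4  0.2 -0.9]
shift/150 [-0.123 -0.004  0.243]
```

{"fn": "arm_command", "kwargs": {"commands": [[0, -0.123, 0, 0, 0], [0, -0.123, 0, 0.15, 0], [0, -0.123, 0, 0.27, 0], [0, -0.123, 0, 0.27, 0]]}}

```text
time: 15.4
tool_pos: [600.4, 267.8, 194.5]
orientation: [-0.003, -0.237, 0.972, -0.001]
force: [-0.1, -0.9, -0.9]
finger_gap: 0.424
finger_force: 30.0
```

```bash
python3 go.py
python3 - <<'E'
from h import *
d=get('scene');t=get('top')
a=cv2.resize(d['color'][140:290,90:240],(600,600),interpolation=cv2.INTER_CUBIC)
b=cv2.resize(t['color'][155:255,140:173],(198,600),interpolation=cv2.INTER_CUBIC)
cv2.imwrite('pics/c7.png',np.hstack([a,b])[:,:,::-1])
p=np.array(env.sense()['tool_pos']);x=np.array([-.89,-.456,0]);g=p+[0,0,19]-3.5*x
f=lambda q:((proj(d,q)-[90,140])*4).round()
for th in range(40,95,5):
    c,s=np.cos(np.radians(th)),np.sin(np.radians(th)); a=x*c-np.array([0,0,s]); print(th,f(g+a*101.5),f(g+a*50),(g+a*101.5).round(1))
print('mouth',f([562.2,247.9,91]))
E
```

```text
time 15.4 [600.4 267.8 194.5] xang -2.663 j [-0.65  0.48  0.19  1.63 -0.1   1.04  1.62] 0.42408533275667437 [-0.1 -0.9 -0.9]
40 [327. 386.] [238. 307.] [536.2 234.8 151.5]
45 [318. 394.] [234. 311.] [541.5 237.5 144.9]
50 [308. 400.] [229. 315.] [547.3 240.5 138.9]
55 [297. 406.] [224. 318.] [553.6 243.7 133.6]
60 [286. 409.] [218. 320.] [560.2 247.1 128.8]
65 [273. 412.] [212. 322.] [567.2 250.7 124.7]
70 [260. 413.] [206. 322.] [574.5 254.4 121.3]
75 [246. 413.] [199. 323.] [582.  258.3 118.7]
80 [231. 412.] [191. 322.] [589.7 262.2 116.7]
85 [216. 409.] [184. 321.] [597.5 266.2 115.6]
90 [201. 405.] [176. 319.] [605.4 270.2 115.2]
mouth [297. 468.]
```

View pics/c7.png

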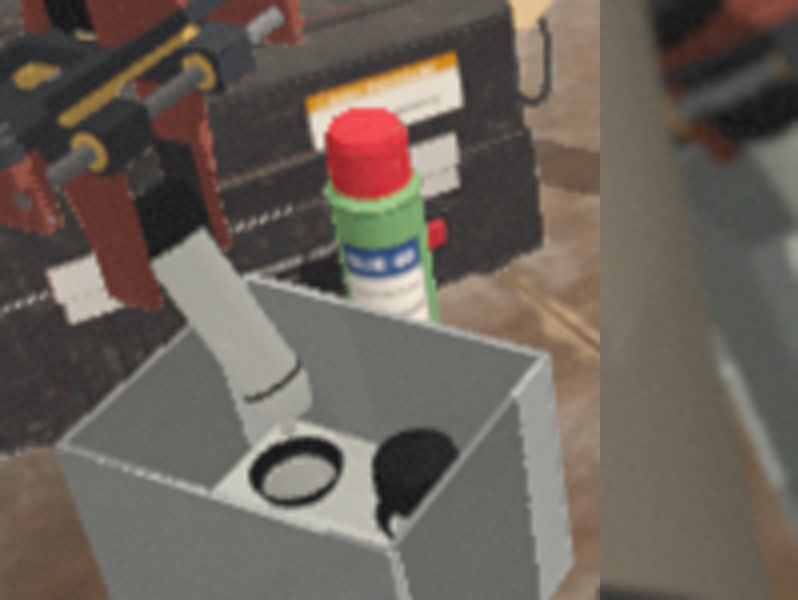

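The picture shows the tube tilted about 62° with its tip near (282,414), directly above the empty collar at (297,470). That matches the projection. Next I lower the tip into the funnel, then swing the head over.

{"fn": "arm_command", "kwargs": {"commands": [[0, 0.02, 0, 0.1, 0], [0, 0.02, 0, 0.18, 0], [0, 0.02, 0, 0.24, 0], [0, 0.02, 0, 0.28, 0], [0, 0.02, 0, 0.28, 0], [0, 0.02, 0, 0.28, 0]]}}

```text
time: 16.1
tool_pos: [600.4, 267.7, 156.1]
orientation: [0.0, -0.237, 0.972, 0.0]
force: [-0.4, -0.2, -1.3]
finger_gap: 0.424
finger_force: 30.0
```

{"fn": "arm_command", "kwargs": {"commands": [[0, 0.013, 0, 0.02, 0], [0, 0.013, 0, 0.035, 0], [0, 0.04, 0, 0.035, 0], [0, 0.07, 0, 0.035, 0], [0, 0.1, 0, 0.037, 0], [0, 0.13, 0, 0.04, 0], [0, 0.16, 0, 0.042, 0], [0, 0.16, 0, 0.042, 0]]}}

```text
time: 16.9
tool_pos: [585.2, 259.7, 155.6]
orientation: [0.008, -0.237, 0.972, 0.002]
force: [8.8, 4.3, 14.1]
finger_gap: 0.427
finger_force: 30.0
```

```bash
cat > mask.py <<'E'
from h import *
d=get('scene');p=np.array(env.sense()['tool_pos']);x=np.array([-.89,-.456,0]);g=p+[0,0,19]-3.5*x
hsv=cv2.cvtColor(d['color'],cv2.COLOR_RGB2HSV).astype(int)
M=((hsv[:,:,2]>135)&(hsv[:,:,1]<28))
# for rows: print tube run containing predicted axis for several angles
for th in range(55,96,5):
    c,s=np.cos(np.radians(th)),np.sin(np.radians(th)); a=x*c-np.array([0,0,s])
    print(th,proj(d,g+a*15).round(1),proj(d,g+a*45).round(1),proj(d,g+a*75).round(1))
y0=int(proj(d,g)[1])
for v in range(y0,y0+50,4): print(v,''.join('#' if m else '.' for m in M[v,115:200]))
E
python3 go.py; python3 mask.py
```

```text
time 16.9 [585.2 259.7 155.6] xang -2.663 j [-0.65  0.48  0.18  1.73 -0.11  0.92  1.62] 0.4274274852962801 [ 8.8  4.3 14.1]
55 [147.3 225.2] [157.9 237.9] [168.2 250.2]
60 [146.9 225.3] [156.6 238.3] [166.1 250.9]
65 [146.4 225.4] [155.2 238.6] [163.7 251.3]
70 [145.9 225.5] [153.7 238.7] [161.3 251.5]
75 [145.4 225.5] [152.2 238.7] [158.7 251.4]
80 [144.8 225.5] [150.5 238.6] [156.  251.1]
85 [144.3 225.4] [148.9 238.3] [153.2 250.6]
90 [143.7 225.2] [147.1 237.8] [150.4 249.8]
95 [143.1 225. ] [145.4 237.3] [147.6 248.9]
218 .....................................................................#########.##....
222 ..................................#######...........................................#
226 ...........................#################.........................................
230 ............#...............##################.......................................
234 ..............................##################.....................................
238 ...#............................###################..................................
242 ..................................###################................................
246 ....................................###################..............................
250 .....................................###################..###########................
254 #..................................####...###########...##...#######.................
258 ........#######.................#####............##########..#######.................
262 .....................#################...#############....##########................#
266 .................................##########.........#################............#...
```

The tube enters the mouth at about 75°, with its axis running through (165,257), the mouth centre. There's some vertical load, so I'll ease up slightly while finishing the swing.

{"fn": "arm_command", "kwargs": {"commands": [[0, 0.0, 0, -0.03, 0], [0, 0.03, 0, -0.03, 0], [0, 0.06, 0, -0.03, 0], [0, 0.09, 0, -0.03, 0], [0, 0.12, 0, -0.03, 0], [0, 0.14, 0, -0.03, 0], [0, 0.14, 0, -0.03, 0]]}}

```text
time: 17.65
tool_pos: [562.8, 248.0, 157.1]
orientation: [0.004, -0.237, 0.972, 0.001]
force: [4.4, 1.8, 9.8]
finger_gap: 0.421
finger_force: 30.0
```

```bash
python3 go.py; python3 mask.py
```

```text
time 17.65 [562.8 248.  157.1] xang -2.663 j [-0.66  0.45  0.19  1.78 -0.1   0.91  1.62] 0.42071137422193955 [4.4 1.8 9.8]
55 [158.9 227.7] [169.5 240.5] [179.8 253. ]
60 [158.5 227.9] [168.1 241. ] [177.5 253.7]
65 [158. 228.] [166.7 241.3] [175.1 254.1]
70 [157.5 228.1] [165.2 241.4] [172.6 254.3]
75 [156.9 228.1] [163.6 241.4] [169.9 254.2]
80 [156.4 228. ] [161.9 241.2] [167.2 253.9]
85 [155.8 227.9] [160.2 240.9] [164.3 253.3]
90 [155.2 227.8] [158.4 240.5] [161.4 252.6]
95 [154.6 227.6] [156.6 239.9] [158.5 251.6]
221 ................................................................................#####
225 ..............................................####...................................
229 .............#.........................############..................................
233 .........#..............................############.................................
237 .........................................#############...............................
241 #.................................#####################..............................
245 ....................................####################.............................
249 ......................................############################...................
253 ....................................####..################...########................
257 .....########....................####.......##########...##..#######.................
261 ..................########...#########...###############...#########.................
265 ..............................############.............##############............##..
269 ...........................................##########################....#....#......
```

{"fn": "arm_command", "kwargs": {"commands": [[0, 0.015, 0, -0.02, 0], [0, 0.03, 0, 0, 0], [0, 0.03, 0, 0.02, 0], [0, 0.03, 0, 0.04, 0], [0, 0.03, 0, 0.06, 0], [0, 0.03, 0, 0.08, 0], [0, 0.03, 0, 0.1, 0], [0, 0.03, 0, 0.1, 0]]}}

```text
time: 18.5
tool_pos: [555.6, 244.4, 138.0]
orientation: [-0.001, -0.237, 0.972, -0.0]
force: [2.9, 0.9, -3.1]
finger_gap: 0.425
finger_force: 30.0
```

```bash
python3 go.py; python3 mask.py
```

```text
time 18.5 [555.6 244.4 138. ] xang -2.663 j [-0.65  0.46  0.18  1.81 -0.1   0.88  1.62] 0.4249425561280221 [ 2.9  0.9 -3.1]
55 [164.7 237. ] [175.1 249.6] [185.2 261.8]
60 [164.3 237.2] [173.8 250. ] [183.  262.4]
65 [163.8 237.3] [172.3 250.2] [180.6 262.8]
70 [163.3 237.3] [170.8 250.3] [178.  262.9]
75 [162.8 237.3] [169.2 250.3] [175.4 262.8]
80 [162.2 237.3] [167.5 250.1] [172.6 262.4]
85 [161.6 237.2] [165.8 249.8] [169.8 261.9]
90 [161. 237.] [164.  249.4] [166.9 261.1]
95 [160.4 236.8] [162.2 248.8] [164.  260.1]
230 .....................................................................................
234 ....................................................#................................
238 ...#.........................................#########...............................
242 ..............................................#########..............................
246 ...............................................#########.............................
250 .....................................###################..###########................
254 #..................................####..################....#######.................
258 ........#######.................#####.....################..########.................
262 .....................#################...#############....##########................#
266 .................................##########.........#################............#...
270 .............................................########################....######......
274 ............................................................############..#..........
278 .......................................................................###.#.........
```

It goes down freely and is held in the bore. A little lower, centre, and let go.

{"fn": "arm_command", "kwargs": {"commands": [[0, -0.01, 0, 0.02, 0], [0, -0.02, 0, 0.04, 0], [0, -0.02, 0, 0.05, 0], [0, -0.02, 0, 0.05, 0], [0.65, -0.02, 0, 0.05, 0], [0.65, -0.02, 0, 0.05, 0], [0.65, -0.02, 0, 0.05, 0], [0.65, -0.02, 0, 0.05, 0]]}}

```text
time: 19.35
tool_pos: [559.0, 246.3, 131.8]
orientation: [0.0, -0.237, 0.972, 0.0]
force: [0.6, 0.3, 0.0]
finger_gap: 0.649
finger_force: 0.0
```

{"fn": "arm_command", "kwargs": {"commands": [[0.65, 0, 0, -0.2, 0], [0.65, 0, 0, -0.5, 0], [0.65, 0, 0, -0.8, 0], [0.65, 0, 0, -0.8, 0], [0.65, 0, 0, -0.8, 0]]}}

```text
time: 19.85
tool_pos: [559.4, 246.5, 252.8]
orientation: [0.001, -0.237, 0.972, 0.0]
force: [-0.8, 0.9, -0.0]
finger_gap: 0.655
finger_force: 0.0
```

```bash
python3 go.py
cat > st.py <<'E'
from h import *
d=get('scene');M=d['color'].max(2)
for u in(155,160,164,168,172):print(u,M[190:280,u].tolist())
for h in(130,150,170,190): print(h,[proj(d,[562.2,247.9,z]).round(1).tolist() for z in (h,)])
hsv=cv2.cvtColor(d['color'],cv2.COLOR_RGB2HSV)
m=((hsv[:,:,2]<75)).astype(np.uint8)
for v in range(190,276,3): print(v,''.join('#' if q else '.' for q in m[v,130:200]))
E
python3 st.py | grep -v '\[.*,.*,.*,.*,'
```

```text
time 19.85 [559.4 246.5 252.8] xang -2.663 j [-0.67  0.35  0.2   1.69 -0.08  1.11  1.6 ] 0.6553935592013033 [-0.8  0.9 -0. ]
130 [[160.3, 241.5]]
150 [[158.2, 233.1]]
170 [[156.1, 224.4]]
190 [[153.8, 215.5]]
190 ...........##########################..............................###
193 ............#############........#########.........................###
196 ............####..........#################...........................
199 #########..#.....##########################...........................
202 .......###############################...............................#
205 #############################.......#########........................#
208 ############....####..........################.......................#
211 ##########..#........................#########........................
214 #########.............................................................
217 ##########............................................................
220 #######...............................................................
223 ###...........................................................
[... 583 characters left out ...]
..................######.
250 .........................................#..............##############
253 .........................................####.........################
256 .......................##..................##........#################
259 .......................###............................################
262 ........................#...............##............#############...
265 ............................##########.................##########.....
268 ......................................................####..###.......
271 .......................................................##.............
274 ......................................................................
```

The head now stands upright at (158,235), a height of about 145 mm at its centre, so the tube is standing on the seal. Regripping from straight above.

{"fn": "arm_command", "kwargs": {"commands": [[0.65, -0.021, 0, 0.2, 0], [0.65, -0.021, 0, 0.5, 0], [0.65, -0.021, 0, 0.7, 0], [0.65, -0.021, 0, 0.815, 0], [0.65, -0.021, 0, 0.815, 0], [0.65, -0.021, 0, 0.815, 0], [0, -0.021, 0, 0.815, 0], [0, -0.021, 0, 0.815, 0], [0, -0.021, 0, 0.815, 0], [0, -0.021, 0, 0.815, 0], [0, -0.021, 0, 0.815, 0]]}}

```text
time: 21.0
tool_pos: [562.4, 248.0, 130.3]
orientation: [0.001, -0.237, 0.972, 0.0]
force: [-0.3, 0.0, 4.0]
finger_gap: 0.426
finger_force: 30.0
```

{"fn": "arm_command", "kwargs": {"commands": [[0, 0, 0, 0.02, 0], [0, 0, 0, 0.04, 0], [0, 0, 0, 0.06, 0], [0, 0, 0, 0.08, 0], [0, 0, 0, 0.1, 0], [0, 0, 0, 0.12, 0], [0, 0, 0, 0.14, 0], [0, 0, 0, 0.16, 0], [0, 0, 0, 0.16, 0]]}}

```text
time: 21.9
tool_pos: [563.4, 248.5, 106.9]
orientation: [0.002, -0.237, 0.972, 0.001]
force: [1.2, -0.3, 6.6]
finger_gap: 0.422
finger_force: 30.0
```

{"fn": "arm_command", "kwargs": {"commands": [[0, 0, 0, 0.015, 0], [0, 0, 0, 0.03, 0], [0, 0, 0, 0.045, 0], [0, 0, 0, 0.06, 0], [0, 0, 0, 0.07, 0], [0, 0, 0, 0.07, 0], [0, 0, 0, 0.07, 0]]}}

```text
time: 22.6
tool_pos: [564.1, 248.7, 98.0]
orientation: [0.003, -0.237, 0.972, 0.001]
force: [-1.9, -1.4, 17.6]
finger_gap: 0.425
finger_force: 30.0
```

```bash
python3 go.py
```

```text
time 22.6 [564.1 248.7  98. ] xang -2.664 j [-0.65  0.52  0.17  1.82 -0.12  0.8   1.64] 0.4247461118577729 [-1.9 -1.4 17.6]
```

The force has risen to 17.6 N, so it has probably bottomed. I'll let go, then press the head's top with closed fingers to confirm the 123 mm height.

{"fn": "arm_command", "kwargs": {"commands": [[0.65, 0, 0, 0, 0], [0.65, 0, 0, 0, 0], [0.65, 0, 0, 0, 0], [0.65, 0, 0, -0.2, 0], [0.65, 0, 0, -0.4, 0], [0, 0, 0, -0.4, 0], [0, 0, 0, -0.4, 0], [0, 0, 0, -0.4, 0], [0, 0, 0, -0.4, 0], [0, 0, 0, -0.4, 0], [0, 0, 0, -0.4, 0]]}}

```text
time: 23.7
tool_pos: [561.4, 247.6, 154.2]
orientation: [-0.001, -0.237, 0.972, -0.0]
force: [0.1, 0.5, -0.3]
finger_gap: 0.143
finger_force: 0.0
```

{"fn": "arm_command", "kwargs": {"commands": [[0, 0, 0, 0.07, 0], [0, 0, 0, 0.14, 0], [0, 0, 0, 0.18, 0], [0, 0, 0, 0.2, 0], [0, 0, 0, 0.22, 0], [0, 0, 0, 0.235, 0], [0, 0, 0, 0.235, 0], [0, 0, 0, 0.235, 0]]}}

```text
time: 24.5
tool_pos: [562.0, 247.7, 123.3]
orientation: [0.0, -0.237, 0.972, 0.001]
force: [-9.9, -4.7, 28.9]
finger_gap: 0.006
finger_force: 14.1
```

The head top is at 123.3 mm against a 29 N push, which is the home height. Retracting and checking.

{"fn": "arm_command", "kwargs": {"commands": [[0, 0, 0, -0.1, 0], [0, 0, 0, -0.3, 0], [0, 0, 0, -0.6, 0], [0, 0, 0, -0.95, 0], [0, 0, 0, -0.95, 0], [0, 0, 0, -0.95, 0]]}}

```text
time: 25.1
tool_pos: [562.6, 248.1, 263.8]
orientation: [0.002, -0.237, 0.972, 0.001]
force: [0.2, -0.6, 0.2]
finger_gap: 0.008
finger_force: 0.0
```

```bash
python3 go.py; python3 st.py | grep -v '\[.*,.*,.*,.*,'; python3 -c "
from h import *
d=get('scene')
for y in(18,-52): print(proj(d,np.array([546.2+.89*y,239.7+.456*y,123])))"
```

```text
time 25.1 [562.6 248.1 263.8] xang -2.663 j [-0.68  0.34  0.21  1.67 -0.08  1.13  1.6 ] 0.00847541562825439 [ 0.2 -0.6  0.2]
130 [[160.3, 241.5]]
150 [[158.2, 233.1]]
170 [[156.1, 224.4]]
190 [[153.8, 215.5]]
190 #####################################..............................###
193 #########################........#########.........................###
196 ################..........#################...........................
199 #########..#.....##########################...........................
202 ........##############################...............................#
205 #############################.......#########........................#
208 ############...#####.........#################.......................#
211 ##########..#........................#########........................
214 #########.............................................................
217 ##########............................................................
220 #######...............................................................
223 ####..........................................................
[... 639 characters left out ...]
################..............##############
253 .....................########################.........################
256 .......................##############.......#........#################
259 .......................###............................################
262 ........................#...............##............#############...
265 ............................##########.................##########.....
268 ......................................................####..###.......
271 .......................................................##.............
274 ......................................................................
[161.05031681 244.38656279]
[193.87444535 254.04406077]
```

```bash
python3 -c "
from rig import env
print(env.job_done())"
```

```text
the job is handed in; nothing more can be done
None
```

The slim tube is home in the empty socket: its head top read 123.3 mm under a 29 N push, against 123 mm expected. The gripper has let go, nothing else was deliberately moved, and the job was handed in at about 25 s of the 54 s.

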